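Run the cut bars out of the saw chute

ROBOT

A 6-joint arm with a two-finger parallel gripper is mounted at the origin on the work surface. World frame = base frame: x ahead of the robot, y to its left, z up, the work surface at z = 0. Lengths are in m, angles in degrees, forces in N, time in s.
With the tool pointing down it reaches from about 0.275 to 0.825 m from the base axis. Payload 5.2 kg.
Tool frame: the origin (TCP) lies at the very end of the fingers, on their centre line; the grasp point (between the pads) lies 19 mm behind it; z points along the fingers, y is the line along which they close (so a half turn about z gives the same grasp; the last joint's range is limited). The gripper opens to 93 mm and grips with 3 to 60 N. Pads are 15 mm wide; open, the fingers measure 128 mm over their backs; the gripper's body (75 mm by 188 mm) begins 65 mm behind the grasp point.
Start: joints at [-11.62, 14.817, 87.949, -0, 77.235, -11.62], TCP at [0.55, 0, 0.219] pointing down, gripper open.
Joint ranges: [-179.93, 179.93], [-52.35, 119.4], [10.71, 147.94], [-69.91, 249.91], [12.55, 155.21], [-178.61, 178.61]. Speed limits (degrees/s): [147.25, 147.25, 180, 180, 180, 180].

INTERFACE

Orientations are given as [roll, pitch, yaw] about the fixed x, y, z axes, in that order (R = Rz(yaw) Ry(pitch) Rx(roll)).
In Python, from bench import get_state, get_image, camera_model, close_job gives the robot as it stands. The module is installed in compiled form; this text tells all that it offers.
- The arm moves only by the shell command python3 -m creep 'ROWS'. ROWS is JSON, a list of rows, each a list of 3 entries, a list of its own where there are three numbers: the shift along the world's x, y, z in cm, then the turn, a rotation vector about the world's x, y, z in rad, then the finger opening in cm, from 0 to 9.3. In form: [[[x, y, z], [ax, ay, az], claw], ...]. A call has 1 to 8 rows; each row is the pose to reach, as a shift and turn from the pose commanded when the call began; what a row does not reach only later rows make up. A row lasts 1/12 s, in which the tool goes at most 41.7 mm and 7.16 degrees, less where a joint would pass 70% of its speed; a pose out of reach is approached as far as the arm can. A call with a gripper value outside its range is refused whole. The fingers move at their own pace and stop on an object; the grip force is fixed at half the most. Time passes only in rows, so rows that repeat a pose let the fingers close. It gives the time, the measured TCP pose, the force, the opening and the grip force at its end, in the units of the state.
- get_state(): the state, without advancing time (a new reading comes with each control period).
- get_image(name): name is "scene" or "side" or "wrist"; returns the picture (480x640x3 uint8, blue, green, red); there is no depth.
- camera_model(name): a dict with "fx", "fy", "cx", "cy" (pixels), "R" (3x3) and "t" (3): a world point X has camera coordinates R X + t. Camera axes: x right, y down, z forward; pixel columns grow to the right and rows downward; lengths in m; the calibration is good to about 2 mm. A picture is of the moment at which its call begins: read the wrist's pose just before it. camera_model takes no time and is no camera call; for the wrist camera it gives the pose at the moment of the call.
- close_job(): hands the job in; it is judged then, once.
The state is a dict: "clock": time; "qpos": joint angles; "qd": joint speeds; "effort": joint torques, N m; "tool_pos": TCP position; "ee_rot": TCP orientation; "wrist_force": force on the tool from outside, world axes, zero at the start; "ft_torque": the same for the moment, N m; "width": finger opening in m; "finger_force": force on a finger pad.
Only numpy, scipy, OpenCV 4.12 (cv2) and the standard library are available. Lean on these libraries where they do the work, as an engineer would, in place of code of your own. Each camera call takes 0.05 s, during which the arm holds its last target. There are 200 camera calls.

TASK

Three cut aluminium bars wait in the saw's sloping run-out chute on the bench, held back by its heavy steel gate flap. With your fingertips press the long hand lever at the side of the chute right down to its stop, and keep it down until all three bars have rolled out into the tray; then let the lever come back up under control, so that the flap closes fully without slamming. Work only by the lever: do not touch the flap or the bars, pick nothing up, and leave the tray and the things standing around where they are.

Things in the scene. Friction and masses are not known exactly. Their poses are not given: they have to be found in the camera images.
- chute: bolted-down bench-top chute: a sheet-steel trough 124 mm wide, 215 mm long, open on top, falling at 0.21 rad towards its own -y. Origin on the bench under its middle; z up, x across, +y uphill, -y downhill to the lip over the tray. Trough spans y -115 to 112 mm; wall tops 140 mm (downhill) to 185 mm (uphill) high; axle bearing plates at x +-60 mm up to 205 mm high
- gate_lever (a joint): turn of lever and flap together about the axle, rad: 0 = flap shut, lever's long end 0.35 rad (20 deg) above level; grows as the long end is pressed down, to a rigid stop at 0.62 (flap fully up, long end 0.27 rad below level). Bars pass from about 0.35. No spring: the flap's weight shuts it, and it slams if let go; pressing the grip takes about 4 to 9 N
- lever_grip (a point): middle of the top face of the lever's black rubber grip, the place to press; grip 124 mm long (along the lever), 40 wide, 24 thick. 270 mm from the axle along the lever and 12 mm above the lever's centre line. About 285 mm above the bench with the gate shut, 122 mm fully pressed. Its outline is clear of the chute: 14 mm outside the wall and beyond the uphill end, nothing below it
- gate_axle (a point): point where the axle's centre line meets the lever's centre plane, 182 mm above the bench; the axle is level, along the chute's x; the grip lies uphill (chute +y) of it. The lever is a straight 12 mm wide aluminium bar
- flap_edge (a point): middle of the lower edge of the gate flap: heavy dark steel gate flap, 146 mm wide, 84 high, 16 thick, with a ballast block outside, about 2 to 2.9 kg, closing the downhill end of the trough; fixed to the lever's axle by two short arms (about 80 mm). This point is about 83 mm above the bench when shut, about 136 mm when fully open
- bar1: lowest of three bars, against the flap: a solid aluminium round bar, 30 mm in diameter and 100 mm long, 0.19 kg, lying across the chute; origin at its centre, x along its length
- bar2: middle bar: a solid aluminium round bar, 30 mm in diameter and 100 mm long, 0.19 kg, lying across the chute; origin at its centre, x along its length
- bar3: uppermost bar: a solid aluminium round bar, 30 mm in diameter and 100 mm long, 0.19 kg, lying across the chute; origin at its centre, x along its length
- tray: loose grey plastic tray under the chute's lip, 190 (x) by 220 (y) by 52 mm high, walls 4 mm, 0.9 kg; origin under its centre, on the bench
- bottle: bystander: closed white bottle with a black cap, 62 mm in diameter, 165 mm high, standing near the uphill end of the chute; origin at the centre of its underside
- profile: bystander: offcut of slotted aluminium profile 40 x 40 mm, 120 mm long, lying; origin under its centre
- stop_block: bystander: stepped brass stop block, 55 x 35 mm, 42 mm high; origin under its centre
- brush: bystander: wooden-handled swarf brush, 200 mm long, lying; origin under its middle
Mind the look-alikes: they are no part of the job. Leave any blue, brown or yellow look-alike of the bar3 alone.

How it is judged (in metres and radians):
On the way, in this order (a step that is already met when the one before it is completed fails the run):
1. the lever is pressed and the flap starts to rise (joint above 0.15 rad) (value of joint gate_lever above 0.15 rad), for 0.05 s.
2. the lever is down at its stop (joint above 0.56 rad) and all three bars lie in the tray (value of joint gate_lever above 0.56 rad and x of bar1 in the frame of tray between -0.093 and 0.093 m and y of bar1 in the frame of tray between -0.108 and 0.108 m and z of each of bar1, bar2, bar3 in the frame of tray below 0.05 m and x of bar2 in the frame of tray between -0.093 and 0.093 m and y of bar2 in the frame of tray between -0.108 and 0.108 m and x of bar3 in the frame of tray between -0.093 and 0.093 m and y of bar3 in the frame of tray between -0.108 and 0.108 m), for 0.2 s.
At the end, for the whole second after the job is handed in: the flap is shut again (joint below 0.03 rad) and all three bars lie at rest inside the tray (centres within its walls and below 50 mm above its underside) (x of bar1 in the frame of tray between -0.093 and 0.093 m and y of bar1 in the frame of tray between -0.108 and 0.108 m and z of each of bar1, bar2, bar3 in the frame of tray below 0.05 m and x of bar2 in the frame of tray between -0.093 and 0.093 m and y of bar2 in the frame of tray between -0.108 and 0.108 m and x of bar3 in the frame of tray between -0.093 and 0.093 m and y of bar3 in the frame of tray between -0.108 and 0.108 m and value of joint gate_lever below 0.03 rad and linear speed of each of bar1, bar2, bar3 below 0.03 m/s); the robot touches nothing.
It fails at once if the robot pushes on the flap itself (over 1 N) (contact force between any of the arm, the fingers and gate_lever_c0 above 1 N or contact force between any of the arm, the fingers and gate_lever_c1 above 1 N).
It fails at once if the robot touches a bar (over 0.5 N) or a bar is lifted (centre over 170 mm high) (contact force between any of the arm, the fingers and bar1 above 0.5 N or contact force between any of the arm, the fingers and bar2 above 0.5 N or contact force between any of the arm, the fingers and bar3 above 0.5 N or height (world z) of any of bar1, bar2, bar3 above 0.17 m).
It fails at once if the flap slams: the gate closes faster than 3 rad/s (velocity of joint gate_lever below -3 rad/s).
It fails at once if the tray is moved more than 30 mm or lifted 20 mm (distance of tray from where it was at the start of the episode above 0.03 m or height (world z) of tray above 0.02 m).
It fails at once if a bystander (bottle, profile offcut, stop block, brush) is moved more than 30 mm (distance of any of bottle, profile, stop_block, brush from where it was at the start of the episode above 0.03 m).
It also fails if it takes over 40 s, if anything falls off the work surface, if the arm or the gripper's body presses on something with over 40 N, if the wrist force passes 120 N, or if a joint passes its speed limit or range.

## Working session

There is one attempt and no reset: what is moved stays moved. The work goes in short steps, Python scripts to look and compute and a shell command to move; the robot and the scene stay as the last step left them, time stands still between calls to the robot, and variables do not carry over. Pictures are saved under pics/ and viewed, at most 10 in all, crops included, and the job is handed in when it is done.

```bash
mkdir -p pics; python3 - <<'E'
from bench import *
import cv2
for n in("scene","side"):
    cv2.imwrite(f"pics/{n}0.png",get_image(n)); m=camera_model(n); print(n,m)
print(get_state())
E
```

```text
scene {'fx': 527.2809360079312, 'fy': 527.2809360079312, 'cx': 312.31777863686466, 'cy': 234.61413788290622, 'R': array([[-0.68021511,  0.73296657,  0.00821023],
       [ 0.51892929,  0.48943235, -0.70083405],
       [-0.51770629, -0.47245738, -0.7132771 ]]), 't': array([ 0.41585863, -0.18924832,  1.40879579])}
side {'fx': 620.4488200042141, 'fy': 620.4488200042141, 'cx': 318.9789106341158, 'cy': 235.7801091415956, 'R': array([[-0.94435006, -0.32872927,  0.01183345],
       [-0.24879216,  0.69025389, -0.6794498 ],
       [ 0.21518695, -0.64458253, -0.73362656]]), 't': array([0.57549605, 0.2727167 , 1.19548727])}
{'clock': 0.1, 'qpos': array([-1.16195389e+01,  1.48518314e+01,  8.80024794e+01, -3.94490847e-04,
        7.72353802e+01, -1.16196851e+01]), 'qd': array([-0.01219464,  0.00104273, -0.18889152,  0.13165401,  0.01282947,
       -0.06843416]), 'effort': array([ 2.99393134e-03, -4.38208973e+01, -2.84642941e+01,  7.21958186e-02,
        3.61894083e-02, -1.01468524e-04]), 'tool_pos': array([5.49522552e-01, 1.19571055e-04, 2.17947702e-01]), 'ee_rot': array([-1.79912070e+02, -1.76883267e-02,  9.00002201e+01]), 'wrist_force': array([-0.23132802,  0.08961697, -0.53617753]), 'ft_torque': array([-0.0099324 , -0.00462277,  0.02853585]), 'finger_force': 0.0, 'width': 0.09304547276227096}
```

View pics/scene0.png

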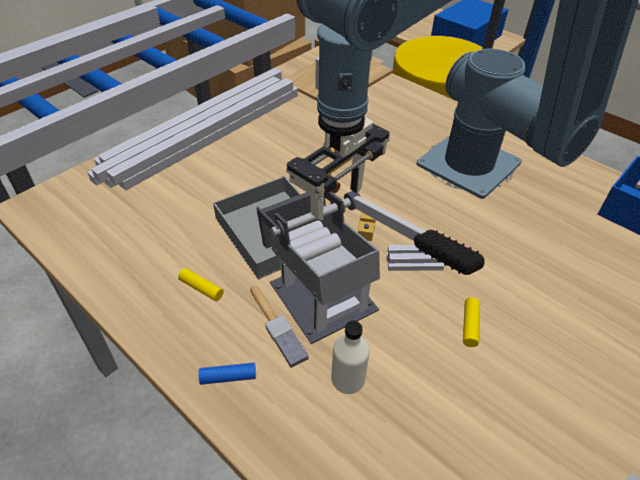

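View pics/side0.png

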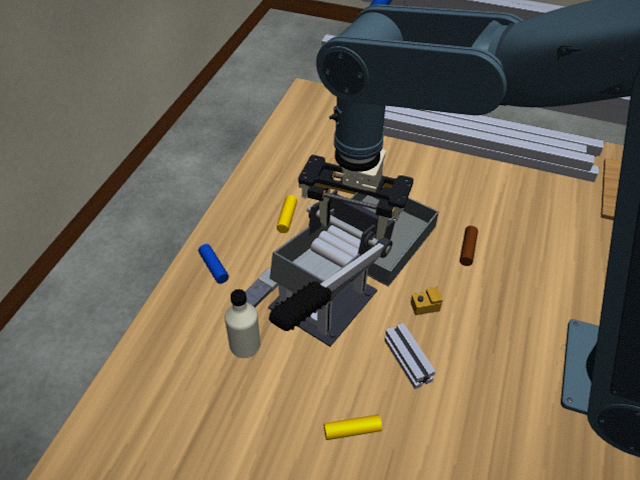

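The scene picture shows the grip at about (449,252), lever hub at (352,201) and bottle at (350,360). In the side view the grip is at (300,306), hub at (386,249) and bottle at (243,325). The gripper hangs over the tray and flap end.

```bash
cat >h.py <<'E'
import cv2,numpy as np
from bench import *
def P(n):
    m=camera_model(n);K=np.array([[m['fx'],0,m['cx']],[0,m['fy'],m['cy']],[0,0,1]])
    return K@np.c_[m['R'],m['t']]
def tri(a,b):
    X=cv2.triangulatePoints(P('scene'),P('side'),np.array(a,float),np.array(b,float)).ravel();return X[:3]/X[3]
def proj(n,X):
    p=P(n)@np.r_[X,1];return p[:2]/p[2]
E
python3 - <<'E'
from h import *
c={}
for n,(x0,y0,x1,y1) in dict(scene=(405,222,492,282),side=(262,278,335,335)).items():
    im=cv2.imread(f'pics/{n}0.png');k=(im.max(2)<45).astype(np.uint8);z=np.zeros_like(k);z[y0:y1,x0:x1]=k[y0:y1,x0:x1]
    z=cv2.morphologyEx(z,cv2.MORPH_OPEN,np.ones((5,5)))
    q,l,s,ce=cv2.connectedComponentsWithStats(z);i=1+np.argmax(s[1:,4]);
    r=cv2.minAreaRect(cv2.findContours((l==i).astype(np.uint8),0,2)[0][0]);print(n,s[i],ce[i],r);c[n]=np.array(r[0])
G=tri(c['scene'],c['side']);A=tri((352,201),(386,249));print('grip',G,[proj(n,G)-c[n] for n in c],'axle',A,proj('scene',A))
d=G-A;print(np.linalg.norm(d),np.degrees(np.arctan2(d[1],d[0])),np.degrees(np.arctan2(d[2],np.hypot(*d[:2]))))
print('bottle cap',tri((353,328),(238,296)))
E
```

```text
scene [415 236  68  38 964] [447.45643154 255.73651452] ((446.9418029785156, 254.42807006835938), (73.40863800048828, 20.524625778198242), 24.443954467773438)
side [ 270  281   62   49 1646] [299.94289186 305.39732685] ((300.55096435546875, 305.5732421875), (30.1236515045166, 66.6360855102539), 55.17551040649414)
grip [0.56290031 0.2338923  0.27004298] [array([-0.82685545, -1.63288191]), array([-0.65887868,  1.13889217])] axle [ 0.48175819 -0.01534408  0.17170886] [351.86915365 200.73032139]
0.2799507368141476 71.96667261789737 20.564100253888284
bottle cap [0.70528815 0.17431617 0.16030896]
```

```bash
python3 -m creep '[[[0,0,4],[0,0,0],0],[[0,0,8],[0,0,0],0],[[0,0,12],[0,0,0],0],[[0,0,12],[0,0,0],0]]'; python3 -m creep '[[[0,4,0],[0,0,0.12],0],[[0,8,0],[0,0,0.24],0],[[0.5,12,0],[0,0,0.36],0],[[1,16,0],[0,0,0.48],0],[[1,20,0],[0,0,0.6],0],[[1.2,23,0],[0,0,0.72],0],[[1.2,23,0],[0,0,0.84],0],[[1.2,23,0],[0,0,0.96],0]]'; python3 -m creep '[[[0,0,0],[0,0,0.1],0],[[0,0,0],[0,0,0.2],0],[[0,0,0],[0,0,0.3],0],[[0,0,-1],[0,0,0.3],0],[[0,0,-2],[0,0,0.3],0],[[0,0,-3],[0,0,0.3],0],[[0,0,-3],[0,0,0.3],0]]'
python3 - <<'E'
from h import *
a=get_image('side');b=get_image('scene');cv2.imwrite('pics/1.png',np.hstack([a[180:420,180:480],b[130:370,260:560]]));s=get_state();print(s['tool_pos'],s['ee_rot'],s['width'])
E
```

```text
clock: 0.43
tool_pos: [0.5527, -0.0004, 0.347]
ee_rot: [179.3, 0.1, 90.0]
wrist_force: [1.5, 0.1, 0.9]
width: 0.0707
finger_force: 0.0
clock: 1.1
tool_pos: [0.5614, 0.2324, 0.3374]
ee_rot: [-179.9, -0.1, 145.6]
wrist_force: [-0.9, 0.1, 0.6]
width: 0.0177
finger_force: 0.0
clock: 1.68
tool_pos: [0.5606, 0.2297, 0.3049]
ee_rot: [-179.8, -0.3, 162.1]
wrist_force: [-0.5, 0.4, -0.9]
width: 0.0001
finger_force: 0.0
[0.56153969 0.22985602 0.30746413] [-1.79937028e+02 -1.10971539e-01  1.62118415e+02] 0.0007840256664915665
```

View pics/1.png

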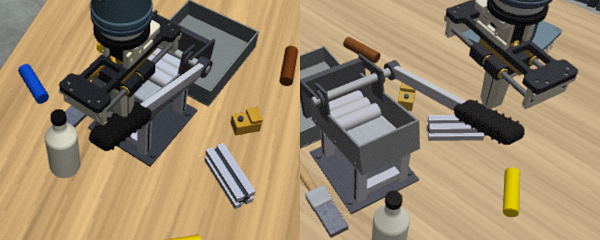

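The crops show closed fingers just above the grip. I'll check the lateral alignment enlarged before pressing.

```bash
python3 - <<'E'
from h import *
T=get_state()['tool_pos'];o=[]
for n in('scene','side'):
    a=get_image(n);u=np.array([np.cos(np.radians(72)),np.sin(np.radians(72)),0])
    p=proj(n,T);x,y=int(p[0]),int(p[1]);print(n,p)
    for k in(T,T-[0,0,.022]): cv2.circle(a,tuple(int(round(v)) for v in proj(n,k)),1,(0,0,255),-1)
    o.append(cv2.resize(a[y-50:y+50,x-65:x+65],(390,300)))
cv2.imwrite('pics/2.png',np.hstack(o))
E
```

```text
scene [449.04079391 234.0594211 ]
side [301.39355131 290.25713707]
```

View pics/2.png

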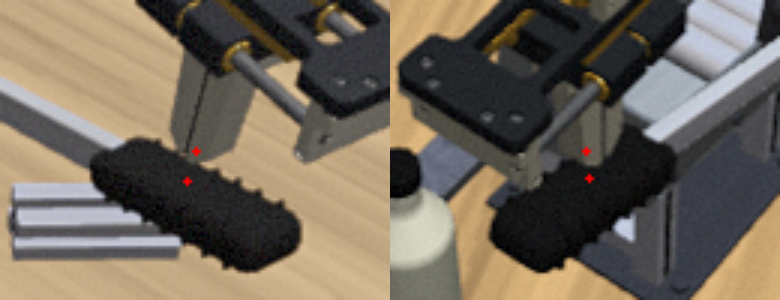

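The projected TCP falls on the middle of the grip's top face in both views, so I'll press now along the lever's arc.

```bash
python3 -m creep '[[[0,0,-1],[0,0,0],0],[[0,0,-2],[0,0,0],0],[[0.1,0.3,-3],[0,0,0],0],[[0.2,0.6,-4],[0,0,0],0],[[0.3,0.9,-5],[0,0,0],0],[[0.4,1.2,-6],[0,0,0],0],[[0.5,1.5,-7],[0,0,0],0],[[0.5,1.6,-8],[0,0,0],0]]'; python3 -m creep '[[[0,0.1,-1],[0,0,0],0],[[0.1,0.2,-2],[0,0,0],0],[[0.1,0.3,-3],[0,0,0],0],[[0.1,0.3,-4],[0,0,0],0],[[0.1,0.3,-5],[0,0,0],0],[[0.1,0.2,-6],[0,0,0],0],[[0.1,0.2,-7],[0,0,0],0],[[0.1,0.1,-8],[0,0,0],0]]'
python3 -m creep '[[[0,-0.1,-0.7],[0,0,0],0],[[-0.1,-0.2,-1.4],[0,0,0],0],[[-0.1,-0.3,-2],[0,0,0],0],[[-0.1,-0.3,-2.3],[0,0,0],0],[[-0.1,-0.3,-2.3],[0,0,0],0]]'
```

```text
clock: 2.55
tool_pos: [0.5674, 0.2463, 0.2276]
ee_rot: [180.0, 0.0, 162.2]
wrist_force: [1.1, 1.1, 3.7]
width: 0.0004
finger_force: 2.4
clock: 3.22
tool_pos: [0.5679, 0.2479, 0.1479]
ee_rot: [179.9, -0.0, 162.2]
wrist_force: [-0.3, 1.9, 5.7]
width: 0.0003
finger_force: 2.8
clock: 3.63
tool_pos: [0.5667, 0.244, 0.1247]
ee_rot: [-180.0, -0.0, 162.2]
wrist_force: [-0.0, 1.3, 5.0]
width: 0.0007
finger_force: 2.5
```

```bash
python3 -m creep '[[[0,0,-0.15],[0,0,0],0],[[0,0,-0.3],[0,0,0],0],[[0,0,-0.3],[0,0,0],0],[[0,0,-0.3],[0,0,0],0]]';python3 -m creep '[[[0,0,-0.1],[0,0,0],0],[[0,0,-0.1],[0,0,0],0],[[0,0,-0.1],[0,0,0],0],[[0,0,-0.1],[0,0,0],0],[[0,0,-0.1],[0,0,0],0],[[0,0,-0.1],[0,0,0],0],[[0,0,-0.1],[0,0,0],0],[[0,0,-0.1],[0,0,0],0]]'
python3 - <<'E'
from h import *
a=get_image('side');b=get_image('scene');cv2.imwrite('pics/3.png',cv2.resize(np.hstack([a[160:400,200:460],b[140:380,200:460]]),(780,360)))
E
```

```text
clock: 3.97
tool_pos: [0.5666, 0.2437, 0.1228]
ee_rot: [-180.0, -0.0, 162.2]
wrist_force: [-0.6, -0.6, 4.5]
width: 0.0005
finger_force: 2.5
clock: 4.63
tool_pos: [0.5667, 0.2437, 0.1226]
ee_rot: [-180.0, 0.0, 162.2]
wrist_force: [-2.1, -0.7, 9.6]
width: 0.0004
finger_force: 4.3
```

View pics/3.png

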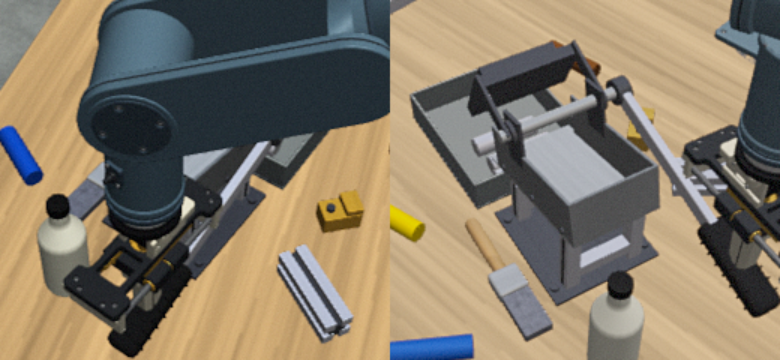

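The flap is fully up and the lever at its stop. The trough looks empty, but one bar shows near the lip at (485,142), so I'll hold and look closer.

```bash
for i in 1; do python3 -m creep '[[[0,0,-0.1],[0,0,0],0],[[0,0,-0.1],[0,0,0],0],[[0,0,-0.1],[0,0,0],0],[[0,0,-0.1],[0,0,0],0],[[0,0,-0.1],[0,0,0],0],[[0,0,-0.1],[0,0,0],0],[[0,0,-0.1],[0,0,0],0],[[0,0,-0.1],[0,0,0],0]]'; done
python3 - <<'E'
from h import *
a=get_image('side');b=get_image('scene');cv2.imwrite('pics/4.png',cv2.resize(np.hstack([a[180:300,330:460],b[165:285,205:335]]),(780,360),interpolation=2))
E
```

```text
clock: 5.4
tool_pos: [0.5667, 0.2437, 0.1224]
ee_rot: [-180.0, 0.0, 162.2]
wrist_force: [-4.0, -1.9, 13.7]
width: 0.0003
finger_force: 6.5
```

View pics/4.png

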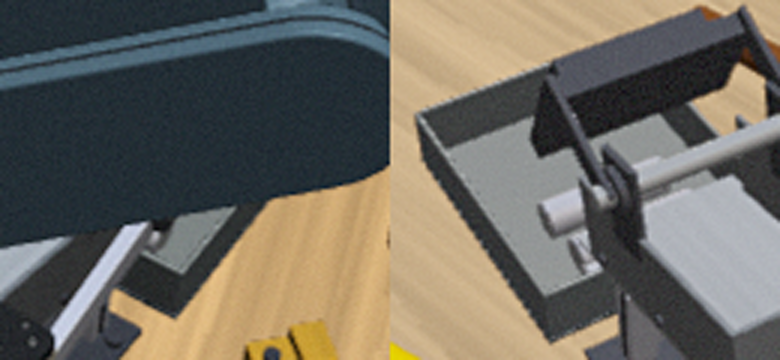

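```bash
python3 - <<'E'
from h import *
b=get_image('scene');c=cv2.resize(b[190:280,235:335],(800,600),interpolation=2);c=cv2.convertScaleAbs(c,alpha=1.4,beta=10);cv2.imwrite('pics/5.png',c)
m=camera_model('scene');C=-m['R'].T@m['t']
for u,v in((261,237),(269,251),(292,220)):
  d=m['R'].T@[(u-m['cx'])/m['fx'],(v-m['cy'])/m['fy'],1]
  for z in(.02,.045,.1): X=C+d*(z-C[2])/d[2];print(u,v,X.round(3))
E
```

```text
261 237 [ 0.579 -0.188  0.02 ]
261 237 [ 0.595 -0.169  0.045]
261 237 [ 0.629 -0.127  0.1  ]
269 251 [ 0.596 -0.144  0.02 ]
269 251 [ 0.611 -0.126  0.045]
269 251 [ 0.645 -0.087  0.1  ]
292 220 [ 0.492 -0.175  0.02 ]
292 220 [ 0.51  -0.157  0.045]
292 220 [ 0.55  -0.116  0.1  ]
```

View pics/5.png

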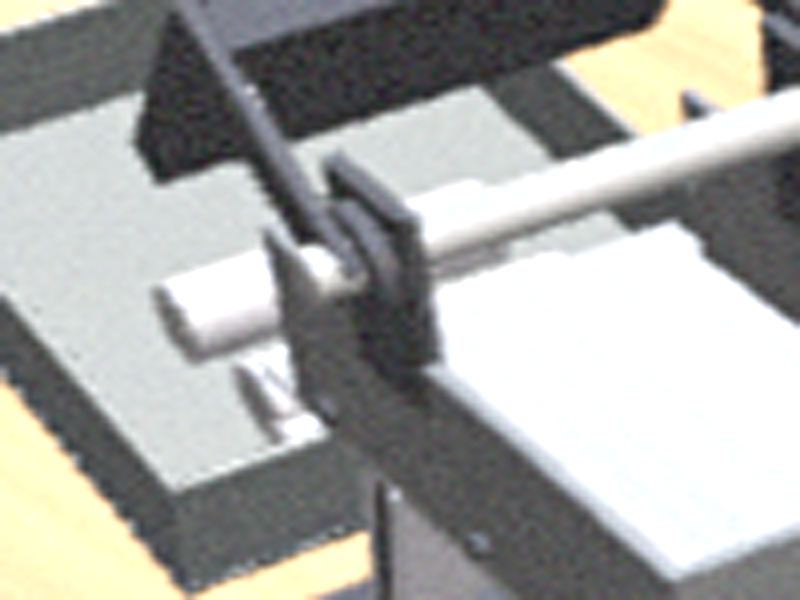

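One bar is clear in the tray, and a second shows below it. The third is hidden or near the lip, so I'll stretch the bright tones there.

```bash
python3 - <<'E'
from h import *
b=np.mean([get_image('scene')[200:280,255:362].astype(float) for _ in range(8)],0).mean(2)
s=np.mean([get_image('side')[225:285,340:420].astype(float) for _ in range(8)],0).mean(2)
b=cv2.resize(np.clip((b-90)*1.7,0,255).astype(np.uint8),(800,598),interpolation=2)
cv2.imwrite('pics/6.png',b)
cv2.imwrite('pics/7.png',cv2.resize(s.astype(np.uint8),(800,600),interpolation=2))
E
```

```text
(no output)
```

View pics/6.png

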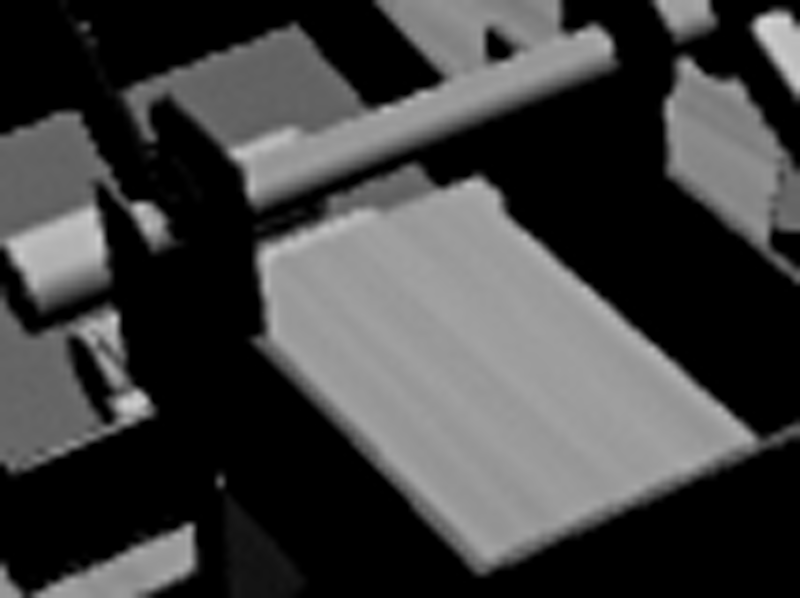

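The trough is empty and two bars are clearly in the tray; the third is not on the lip. I'll return the lever slowly along its arc, then check the tray with the arm out of the way, and can press again if needed.

```bash
python3 -m creep '[[[0,0,0.5],[0,0,0],0],[[0,0.1,1.2],[0,0,0],0],[[0.1,0.3,2],[0,0,0],0],[[0.1,0.4,3],[0,0,0],0],[[0.1,0.5,4],[0,0,0],0],[[0.1,0.5,5],[0,0,0],0],[[0.1,0.5,6],[0,0,0],0],[[0.1,0.5,7],[0,0,0],0]]'
python3 -m creep '[[[0,0,1],[0,0,0],0],[[0,-0.1,2],[0,0,0],0],[[0,-0.2,3],[0,0,0],0],[[-0.1,-0.4,4],[0,0,0],0],[[-0.2,-0.6,5],[0,0,0],0],[[-0.3,-0.9,6],[0,0,0],0],[[-0.4,-1.2,6.7],[0,0,0],0],[[-0.5,-1.4,7.3],[0,0,0],0]]'
python3 -m creep '[[[0,-0.1,0.5],[0,0,0],0],[[-0.1,-0.3,1],[0,0,0],0],[[-0.1,-0.3,1.5],[0,0,0],0],[[-0.1,-0.3,2],[0,0,0],0],[[-0.1,-0.3,2.5],[0,0,0],0],[[-0.1,-0.3,3],[0,0,0],0],[[-0.1,-0.3,4],[0,0,0],0],[[-0.1,-0.3,5],[0,0,0],0]]'
python3 -m creep '[[[0,0,3],[0,0,0],0],[[0,0,6],[0,0,0],0],[[-4,0,8],[0,0,0],0],[[-8,3,8],[0,0,0],0],[[-12,6,8],[0,0,0],0],[[-16,8,8],[0,0,0],0],[[-18,10,8],[0,0,0],0],[[-18,10,8],[0,0,0],0]]'
python3 - <<'E'
from h import *
a=get_image('side');b=get_image('scene');cv2.imwrite('pics/8.png',cv2.resize(np.hstack([a[170:340,260:450],b[160:330,200:390]]),(800,358),interpolation=2))
E
```

```text
clock: 7.02
tool_pos: [0.5684, 0.2496, 0.1922]
ee_rot: [179.9, 0.1, 162.2]
wrist_force: [1.5, 4.5, 4.4]
width: 0.0006
finger_force: 2.4
clock: 7.68
tool_pos: [0.5633, 0.2342, 0.265]
ee_rot: [-180.0, 0.1, 162.2]
wrist_force: [2.4, 1.3, 4.8]
width: 0.0005
finger_force: 1.9
clock: 8.35
tool_pos: [0.5616, 0.2325, 0.3137]
ee_rot: [-180.0, -0.1, 162.2]
wrist_force: [-0.4, -0.2, -0.5]
width: 0.0003
finger_force: 0.0
clock: 9.02
tool_pos: [0.3771, 0.3352, 0.3956]
ee_rot: [179.8, -0.1, 162.5]
wrist_force: [0.1, 1.0, -0.3]
width: 0.0006
finger_force: 0.0
```

View pics/8.png

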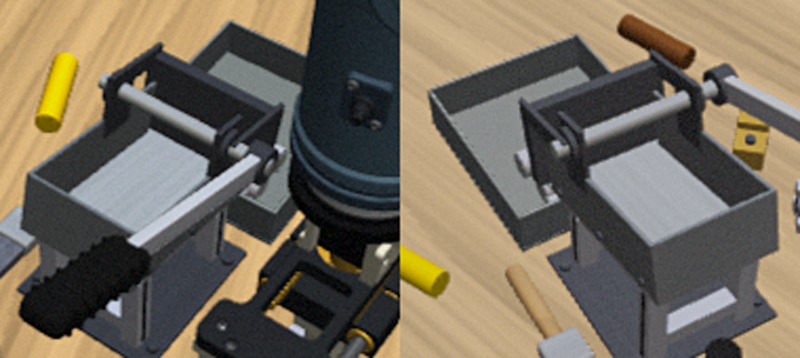

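The flap is shut and the trough empty. The wrist camera can confirm the third bar from above the tray.

```bash
python3 -m creep '[[[0,-4,0],[0,0,0],0],[[0,-8,0],[0,0,0],0],[[0,-12,0],[0,0,0],0],[[0,-16,0],[0,0,0],0],[[0,-20,0],[0,0,0],0],[[0,-24,0],[0,0,0],0],[[2,-27,0],[0,0,0],0],[[4,-30,0],[0,0,0],0]]'
python3 -m creep '[[[2,-3,0],[0,0,0],0],[[4,-6,0],[0,0,0],0],[[6,-9,0],[0,0,0],0],[[8,-12,0],[0,0,0],0],[[10,-15,0],[0,0,0],0],[[11,-18,0],[0,0,0],0],[[12,-21,0],[0,0,0],0],[[12,-22,0],[0,0,0],0]]'
python3 - <<'E'
from h import *
w=camera_model('wrist');print(-w['R'].T@w['t'],w['R'][2],get_state()['tool_pos'])
for X in((.55,-.19,.02),(.5,-.1,.02),(.48,-.02,.2),(.5,-.25,.0)):print(proj('wrist',np.array(X)))
cv2.imwrite('pics/9.png',get_image('wrist'))
E
```

```text
clock: 9.78
tool_pos: [0.4225, 0.0286, 0.3946]
ee_rot: [-180.0, 0.1, 162.0]
wrist_force: [1.2, -0.4, -0.2]
width: 0.0008
finger_force: 0.0
clock: 10.45
tool_pos: [0.5431, -0.1942, 0.3915]
ee_rot: [-179.9, -0.1, 161.9]
wrist_force: [-0.0, 0.4, -0.8]
width: 0.0004
finger_force: 0.0
[ 0.46314518 -0.16738231  0.55871574] [ 0.28486512 -0.09432145 -0.95391579] [ 0.54306446 -0.1942176   0.39154509]
[328.28088726 182.83477495]
[382.44844433 124.95795218]
[498.44269338  76.27058215]
[275.70206212 159.56085483]
```

View pics/9.png

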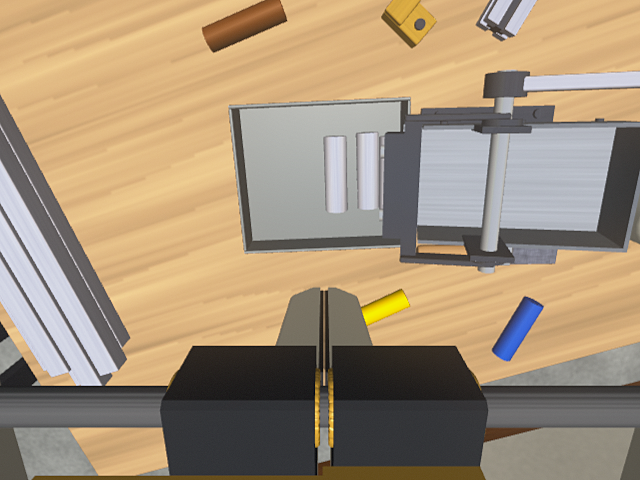

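The wrist view shows all three bars in the tray, at columns 335, 368 and about 390 (the last partly under the flap), with the flap shut.

```bash
python3 -c "
from bench import *
print(close_job())"
```

```text
the job is handed in; nothing more can be done
None
```

The job is handed in: I pressed the lever to its stop, all three bars rolled into the tray, and I let the lever back up slowly until the flap was shut; the hand-in call gave no verdict.

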